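# Shut the microcentrifuge and start its stored spin

## Robot

A 7-joint arm with a two-finger parallel gripper is mounted at the origin on the work surface. World frame = base frame: x ahead of the robot, y to its left, z up, the work surface at z = 0. Lengths are in m, angles in rad, forces in N, time in s.
With the tool pointing down it reaches from about 0.35 to 0.9 m from the base axis. Payload 19.9 kg.
Tool frame: the origin (TCP) lies midway between the tips of the shut fingers; the grasp point (between the pads) lies 19 mm behind it; z points along the fingers, y is the direction in which the jaws open and shut (so a half turn about z gives the same grasp; the last joint's range is limited). The gripper opens to 85 mm and grips with 20 to 120 N. Pads are 22 mm wide; open, the fingers measure 114 mm over their backs; the gripper's body (76 mm by 85 mm) begins 54 mm behind the grasp point. The pads swing forward as they close: fully open they stand 13 mm farther back than shut.
Start: joints at [-1.347, 0.417, -0.01, 1.614, 0.005, 1.111, -0.053], TCP at [0.164, 0.603, 0.231] pointing down, gripper open.
Joint ranges: [-2.81, 2.81], [-0.39, 2.02], [-1.27, 1.25], [0.06, 2.57], [-1.19, 4.33], [0.19, 2], [-2.82, 2.82]. Speed limits (rad/s): [1.89, 1.89, 2.39, 2.39, 3.01, 3.01, 3.01].

## Interface

Orientations are given as a unit quaternion [x, y, z, w].
In Python, from cell import r, set_gripper, kin, get_obs, vision, spotter gives the robot as it stands. The module is installed in compiled form; this text tells all that it offers. Calls block until the motion is done:
- r.reach(position, orientation): joint-space move of the TCP to a pose.
- r.line_to(position, rot=None, speed=0.15): straight line of the TCP; rot=None keeps the orientation; speed is the mean speed in m/s.
- r.movej(angles): joint-space move.
- set_gripper(opening, grip_force=None): opening from 0.0 (shut) to 1.0 (fully open); grip_force is the grip in N (None keeps the last); returns when the fingers have stopped.
- r.sleep(seconds).
- kin.ik(position, orientation): joint angles nearest the present ones, or None.
- get_obs(): the state.
- vision.read_camera(name): name is "scene" or "top" or "wrist"; returns a dict with "img" (480x640x3 uint8, red, green, blue), "depth" (480x640 float32, m along the optical axis (not along the pixel's ray), 0 where there is no reading), "K" (3x3 intrinsics, pixels), "position" and "attitude" of the camera in the world; the wrist camera has in their place "T_tool_cam" (4x4, takes a point from camera to tool coordinates, whose origin is the TCP and whose axes are the flange's). Camera axes: x right, y down, z forward; pixel columns grow to the right and rows downward; lengths in m; the calibration is good to about 2 mm. A picture is of the moment at which its call begins: read the wrist's pose just before it.
A pose or a line that the arm cannot do raises r.MotionError and nothing moves.
- r.close_job(): hands the job in, once; it reports no verdict.
Trained networks look in a picture, given as the dict that the camera call returned (one of the last four; its "shot" number tells which), for a name from the list of things; names that differ only in an ending like _2 or _b are one class to them, and where a whole thing is asked for, a point or a joint stands for the part that bears it (a point fixed in the world has none). Each returns a list of dicts, best first, with "p" (0 to 1); they miss things now and then, are a little off and sometimes report something else, mostly with a low value. They report only what shows in the picture. A call takes as long as a camera call.
- spotter.trace(picture, target): "mask" (480x640 bool, what is visible of it) and "extent" ([left, top, right, bottom] in pixels, round what is visible of it).
- spotter.spot_point(picture, target): "location" ([row, column] in pixels: a listed point, or the origin of a listed thing).
The state is a dict: "time": time; "joint_pos": joint angles; "dq": joint speeds; "joint_torque": joint torques, N m; "ee_pos": TCP position; "orientation": TCP orientation; "ft_force": force on the tool from outside, world axes, zero at the start; "ft_torque": the same for the moment, N m; "finger_gap": opening from 0.0 (shut) to 1.0 (fully open).
Only numpy, scipy, OpenCV 4.12 (cv2) and the standard library are available. Lean on these libraries where they do the work, as an engineer would, in place of code of your own. Each camera call takes 0.05 s, during which the arm holds its last target. There are 200 camera calls.

## Task

The tubes are already in the small bench centrifuge, so start its stored spin using the fingertips only. Push the open lid gently down until it is fully shut, then lightly tap the middle one of the three small round program keys, then lightly tap the wide oblong start key, letting each key come back out. Press no other key, do not lift the lid or slam it, and leave the bottle, the culture flask and the tube rack where they stand.

Things in the scene. Friction and masses are not known exactly. Their poses are not given: they have to be found in the camera images.
- centrifuge: cream bench microcentrifuge, fixed, 245 deep (x), 230 wide (y), 130 mm high shut. Origin: centre of its underside; -x is its front, where a black panel rises at 18 degrees from 82 to 107 mm high. On it, one row of pale keys from +y to -y: three round program keys (16 mm, 41 mm apart), the wide start key (36 x 20), the square lid-release key (16). Behind it the rotor bowl under the grey lid.
- hinge (a point): middle of the lid's hinge line at the back of the machine, 112 mm above the bench; the hinge axis is this point's y
- lid_front (a point): point on the grey lid's outer (upper) face, on its middle line, 18 mm from its front edge, 140 mm from the hinge line and 19.5 mm off the plane through it. Lid 158 x 200 x 22 mm plus a thin lip 70 mm wide that sticks out 14 mm in front. z: the face's normal, straight up when shut; -x: along the lid away from the hinge. Shut, this face is 132 mm above the bench.
- lid (a joint): lid angle in rad: 0 fully shut (lying on the housing), grows as it opens; at the start 0.5 to 0.95. A friction hinge keeps it where it is left; some 2 to 5 N pressed on its front part moves it.
- key_left_top (a point): centre of the top face of the round program key farthest to +y, on the sloped front panel 88 mm to the +y side of the machine's middle line; about 98 mm above the bench. Its z axis is the outward normal of the panel (18 degrees from vertical, leaning to the machine's front); the key goes in along -z.
- key_middle_top (a point): centre of the top face of the middle round program key, on the sloped front panel 47 mm to the +y side of the machine's middle line; about 98 mm above the bench. Its z axis is the outward normal of the panel (18 degrees from vertical, leaning to the machine's front); the key goes in along -z.
- key_right_top (a point): centre of the top face of the round program key farthest to -y, on the sloped front panel 6 mm to the +y side of the machine's middle line; about 98 mm above the bench. Its z axis is the outward normal of the panel (18 degrees from vertical, leaning to the machine's front); the key goes in along -z.
- key_start_top (a point): centre of the top face of the wide oblong start key (36 mm along y, 20 mm up the slope), on the sloped front panel 47 mm to the -y side of the machine's middle line; about 98 mm above the bench. Its z axis is the outward normal of the panel (18 degrees from vertical, leaning to the machine's front); the key goes in along -z.
- key_lid_top (a point): centre of the top face of the square lid-release key, on the sloped front panel 96 mm to the -y side of the machine's middle line; about 98 mm above the bench. Its z axis is the outward normal of the panel (18 degrees from vertical, leaning to the machine's front); the key goes in along -z.
- key_left (a joint): travel of the round key farthest to +y: 0 out, 0.005 m fully in; sprung (1.3 N to start moving, 3 N at 0.002 m, 5.8 N fully in), it comes back out when let go; the machine takes a press from 0.002 m on
- key_middle (a joint): travel of the middle round key: 0 out, 0.005 m fully in; sprung (1.3 N to start moving, 3 N at 0.002 m, 5.8 N fully in), it comes back out when let go; the machine takes a press from 0.002 m on
- key_right (a joint): travel of the round key farthest to -y: 0 out, 0.005 m fully in; sprung (1.3 N to start moving, 3 N at 0.002 m, 5.8 N fully in), it comes back out when let go; the machine takes a press from 0.002 m on
- key_start (a joint): travel of the wide start key: 0 out, 0.005 m fully in; sprung (1.3 N to start moving, 3 N at 0.002 m, 5.8 N fully in), it comes back out when let go; the machine takes a press from 0.002 m on
- key_lid (a joint): travel of the square lid-release key: 0 out, 0.005 m fully in; sprung (1.3 N to start moving, 3 N at 0.002 m, 5.8 N fully in), it comes back out when let go; the machine takes a press from 0.002 m on
- bottle: loose bottle with a blue cap, 68 mm across, 150 mm high, standing beside the machine; origin: centre of its underside
- flask: loose clear culture flask lying flat, 85 x 72 x 32 mm with a neck and red cap to its -x (cap end 70 mm from the origin); origin: on the bench under the middle of flask
- rack: loose blue microtube rack, 65 x 100 mm, 39 mm high to the tube caps; origin: centre of its underside

How it is judged:
On the way, in this order (a step that is already met when the one before it is completed fails the run):
1. the lid is pushed fully shut (value of joint lid below 0.03 rad), for 0.2 s.
2. the middle round program key is tapped, lid shut (value of joint key_middle above 0.002 m and value of joint lid below 0.03 rad), for 0.02 s.
3. the middle key is let go (value of joint key_middle below 0.001 m), for 0.02 s.
4. the wide start key is tapped, lid shut (value of joint key_start above 0.002 m and value of joint lid below 0.03 rad), for 0.02 s.
At the end, for the whole second after the job is handed in: lid shut (under 0.03 rad), all five keys back out (under 1 mm in), and the bottle, flask and rack at rest within 15 mm of where they stood (value of joint lid below 0.03 rad and value of joint each of key_left, key_middle, key_right, key_start, key_lid below 0.001 m and distance of each of bottle, flask, rack from where it was at the start of the episode below 0.015 m and linear speed of each of bottle, flask, rack below 0.02 m/s); the robot touches nothing.
It fails at once if another key is pressed in 2 mm or more (value of joint any of key_left, key_right, key_lid above 0.002 m).
It fails at once if a key is pressed while the lid is open (over 0.06 rad), or the program and start keys are pressed together ((value of joint lid above 0.06 rad and value of joint any of key_left, key_middle, key_right, key_start, key_lid above 0.002 m) or value of joint each of key_middle, key_start above 0.002 m).
It fails at once if the machine or its lid is pressed hard (over 40 N), or a key (over 25 N) (contact force between any of the fingers, the arm and centrifuge above 40 N or (contact force between the fingers and centrifuge above 25 N and value of joint any of key_left, key_middle, key_right, key_start, key_lid above 0.0005 m)).
It fails at once if the lid is lifted further open (over 1.05 rad) or slammed (closing faster than 3 rad/s) (value of joint lid above 1.05 rad or velocity of joint lid below -3 rad/s).
It fails at once if the bottle, flask or rack is shifted over 15 mm, lifted or tipped (distance of any of bottle, flask, rack from where it was at the start of the episode above 0.015 m or angle between any of bottle, flask, rack's own z axis and vertical above 0.2 rad).
It also fails if it takes over 51 s, if anything falls off the work surface, if the arm or the gripper's body presses on something with over 40 N, if the wrist force passes 120 N, or if a joint passes its speed limit or range.

## Working session

There is one attempt and no reset: what is moved stays moved. The work goes in short steps, each a Python script; the robot and the scene stay as the last script left them, time stands still between calls to the robot, and variables do not carry over. Pictures are saved under pics/ and viewed, about 8 in all and at most 12, crops included, and the job is handed in when it is done.

```bash
mkdir -p pics; cat > h.py <<'E'
import numpy as np, cv2
from scipy.spatial.transform import Rotation as R
from cell import r,set_gripper,kin,get_obs,vision,spotter
def pose(p,o=None):
    if 'T_tool_cam' in p:
        T=np.eye(4);T[:3,:3]=R.from_quat(o['orientation']).as_matrix();T[:3,3]=o['ee_pos'];return T@p['T_tool_cam']
    a=np.array(p['attitude']);T=np.eye(4)
    T[:3,:3]=a if a.shape==(3,3) else R.from_quat(a).as_matrix();T[:3,3]=p['position'];return T
def ray(p,rc,T):
    v=np.linalg.inv(p['K'])@[rc[1],rc[0],1];return T[:3,3],T[:3,:3]@v
def at(p,rc,T):
    i,j=map(int,np.round(rc));d=p['depth'][max(i-1,0):i+2,max(j-1,0):j+2];d=d[d>0]
    c,v=ray(p,rc,T);return c+v*(np.median(d) if d.size else np.nan)
def atz(p,rc,T,z):
    c,v=ray(p,rc,T);return c+v*(z-c[2])/v[2]
def save(p,n): cv2.imwrite('pics/'+n,p['img'][:,:,::-1])
E
python3 - <<'E'
from h import *
np.set_printoptions(precision=4,suppress=True)
for c in('scene','top'):
    p=vision.read_camera(c);T=pose(p);save(p,c+'0.png');print(c,p['attitude'],p['position'])
    for n in('hinge','lid_front','key_left_top','key_middle_top','key_right_top','key_start_top','key_lid_top','centrifuge','bottle','flask','rack'):
        for d in spotter.spot_point(p,n)[:1]: print(n,round(d['p'],2),np.round(d['location']),at(p,d['location'],T), atz(p,d['location'],T,.098) if 'key' in n else '')
o=get_obs();print(o['time'],o['ee_pos'],o['orientation'])
E
```

```text
scene [ 0.7476  0.5105 -0.2498 -0.3436] [ 1.118  -0.1844  0.5891]
hinge 0.69 [280. 416.] [0.7384 0.0932 0.1301] 
lid_front 0.7 [190. 386.] [0.6582 0.0791 0.2378] 
key_middle_top 0.61 [286. 359.] [0.7399 0.0022 0.1559] [0.6894 0.0271 0.098 ]
key_right_top 0.45 [303. 204.] [ 0.5682 -0.2003  0.0272] [ 0.6374 -0.1983  0.098 ]
key_start_top 0.48 [230. 307.] [ 0.5346 -0.0018  0.1   ] [ 0.5323 -0.001   0.098 ]
key_lid_top 0.58 [238. 283.] [ 0.5363 -0.0464  0.0959] [ 0.5388 -0.047   0.098 ]
centrifuge 0.67 [288. 362.] [0.7423 0.0062 0.1524] 
bottle 0.78 [353. 238.] [ 0.701  -0.1689  0.0453] 
rack 0.97 [302. 205.] [ 0.5671 -0.1976  0.0283] 
top [-0.6842  0.722  -0.0746  0.0703] [0.2926 0.004  1.3778]
lid_front 0.81 [171. 269.] [0.6537 0.0766 0.2454] 
key_left_top 0.38 [267. 248.] [0.4931 0.1382 0.0914] [0.4921 0.1375 0.098 ]
key_middle_top 0.45 [258. 270.] [0.5082 0.0914 0.1014] [0.5088 0.0916 0.098 ]
key_right_top 0.56 [259. 286.] [0.5079 0.0576 0.0895] [0.5065 0.0572 0.098 ]
key_start_top 0.42 [247. 314.] [ 0.5273 -0.0023  0.0999] [ 0.5276 -0.0024  0.098 ]
key_lid_top 0.38 [238. 337.] [ 0.5448 -0.0519  0.1011] [ 0.5454 -0.052   0.098 ]
centrifuge 0.63 [220. 278.] [0.5908 0.0712 0.096 ] 
bottle 0.97 [190. 381.] [ 0.6427 -0.1512  0.1039] 
flask 0.74 [260. 184.] [0.5255 0.2865 0.0332] 
rack 0.62 [245. 397.] [ 0.5344 -0.1867  0.0332] 
1.2 [0.1641 0.603  0.2312] [ 0.1325  0.9912 -0.0001  0.    ]
```

View pics/top0.png

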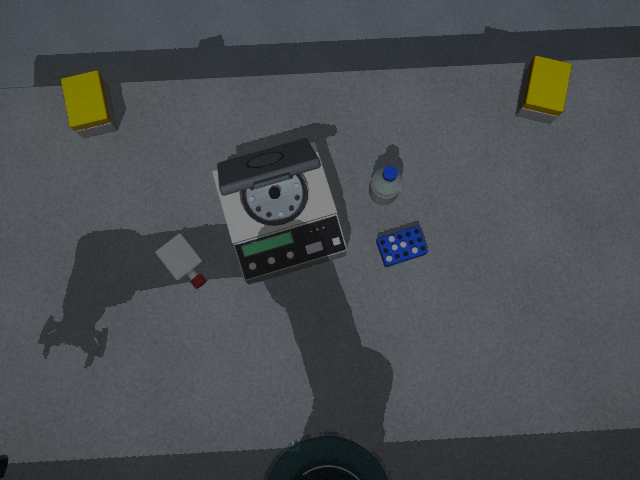

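View pics/scene0.png

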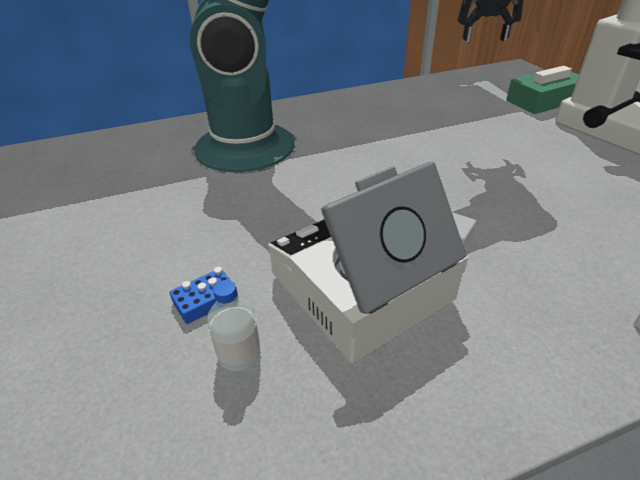

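```bash
cat >> h.py <<'E'
KY=np.array([.088,.047,.006,-.047,-.096]);KX=-.0735
def fit(P):  # P Nx2 world key centres -> yaw, origin
    a=np.c_[np.full(5,KX),KY];A=a-a.mean(0);B=P-P.mean(0)
    yaw=np.arctan2((A[:,0]*B[:,1]-A[:,1]*B[:,0]).sum(),(A*B).sum())
    c,s=np.cos(yaw),np.sin(yaw);M=np.array([[c,-s],[s,c]]);o=P.mean(0)-M@a.mean(0)
    return yaw,o,P-(a@M.T+o)
E
python3 - <<'E'
from h import *
np.set_printoptions(precision=4,suppress=True)
p=vision.read_camera('top');T=pose(p)
px=[(266.5,252),(261,271),(255,290),(247,315),(241,336)]
P=np.array([atz(p,q,T,.098)[:2] for q in px]);print(fit(P)); print([at(p,q,T)[2] for q in px])
yaw,o,_=fit(P)
set_gripper(0.0,30)
q=(R.from_euler('z',yaw)*R.from_quat([0,1,0,0])).as_quat()
m=P.mean(0)-np.array([np.cos(yaw),np.sin(yaw)])*.02
r.reach([m[0],m[1],.30],q)
ob=get_obs();w=vision.read_camera('wrist');W=pose(w,ob);save(w,'w1.png')
print(ob['time'],ob['ee_pos'],W[:3,3],W[:3,2])
for n in('key_left_top','key_middle_top','key_right_top','key_start_top','key_lid_top'):
    for d in spotter.spot_point(w,n)[:2]: print(n,round(d['p'],2),np.round(d['location'],1),at(w,d['location'],W))
print(ob['ft_force'])
E
```

```text
(np.float64(0.2484746412173277), array([0.5865, 0.0619]), array([[-0.    ,  0.0011],
       [-0.0006,  0.0006],
       [-0.0001, -0.    ],
       [ 0.0011, -0.0021],
       [-0.0004,  0.0004]]))
[np.float64(0.09806330525123053), np.float64(0.09969854501484621), np.float64(0.09787483516490303), np.float64(0.09979699359949779), np.float64(0.09830018139018426)]
4.3583 [0.496  0.0392 0.2999] [0.4323 0.0239 0.4427] [ 0.2531  0.0639 -0.9653]
key_left_top 0.69 [234.3 407.2] [0.4939 0.1294 0.0975]
key_middle_top 0.66 [234.1 367.9] [0.503  0.0927 0.0979]
key_middle_top 0.51 [289.6 130.4] [ 0.6421 -0.1411  0.0503]
key_right_top 0.74 [236.3 364.8] [0.5058 0.0904 0.0979]
key_right_top 0.65 [232.  323.4] [0.5118 0.0509 0.097 ]
key_start_top 0.68 [235.6 406.4] [0.4952 0.1289 0.0979]
key_start_top 0.58 [235.5 268.6] [0.5278 0.0008 0.0985]
key_lid_top 0.8 [233.1 219.4] [ 0.5373 -0.0454  0.0979]
[-0.9419  0.2861 -0.011 ]
```

View pics/w1.png

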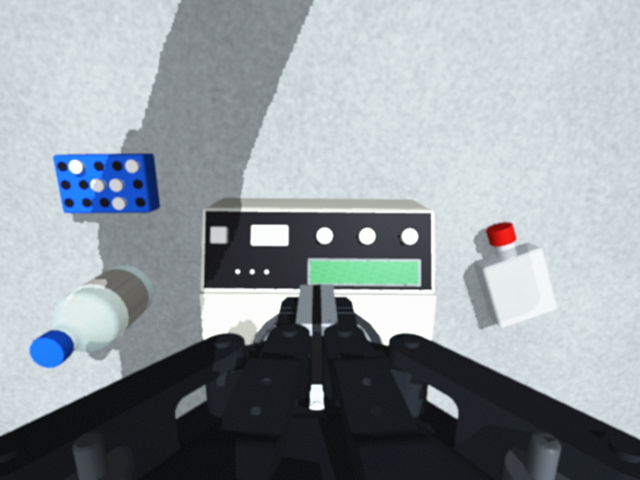

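```bash
python3 - <<'E'
from h import *
np.set_printoptions(precision=4,suppress=True)
ob=get_obs();w=vision.read_camera('wrist');W=pose(w,ob)
P=np.array([atz(w,q,W,.098)[:2] for q in [(236.5,409.5),(236,367),(236,324.5),(235.5,269),(235,219)]])
yaw,o,e=fit(P);print(yaw,o,e)
p=vision.read_camera('scene');T=pose(p);save(p,'s2.png')
d=spotter.trace(p,'lid_front')[0];print(d['p'],d['extent'],d['mask'].sum())
m=cv2.erode(d['mask'].astype(np.uint8),np.ones((5,5)))>0;m&=p['depth']>0
v,u=np.nonzero(m);z=p['depth'][m]
X=(np.linalg.inv(p['K'])@np.c_[u,v,np.ones(len(u))].T*z).T@T[:3,:3].T+T[:3,3]
X[:,:2]-=o;X=X@R.from_euler('z',yaw).as_matrix()
# robust fit x = a + b z + c y
k=np.ones(len(X),bool)
for _ in range(8):
    A=np.c_[np.ones(k.sum()),X[k,2],X[k,1]];s=np.linalg.lstsq(A,X[k,0],rcond=None)[0]
    res=X[:,0]-np.c_[np.ones(len(X)),X[:,2],X[:,1]]@s;k=abs(res)<max(.003,1.5*np.std(res[k]))
print(s,k.sum(),len(X),np.std(res[k]),X[k].min(0),X[k].max(0))
th=np.arctan2(1,-s[1]);print('theta',th)
# face line is .0195 off hinge along normal (sin,cos)
n=np.array([np.sin(th),np.cos(th)]);t=np.array([-np.cos(th),np.sin(th)])
x0=s[0]+s[1]*.112  # face point at hinge height
# hinge = x0 - .0195/n_x
print('hinge x',x0-.0195/n[0])
# contact
for nm in ('hinge','lid_front'):
    q=spotter.spot_point(p,nm)[0]['location'];x=at(p,q,T);x[:2]-=o;print(nm,R.from_euler('z',-yaw).apply(x))
E
```

```text
0.2424374744413922 [0.5877 0.0641] [[ 0.0001 -0.0004]
 [-0.0001 -0.0002]
 [ 0.0001  0.0001]
 [ 0.0001 -0.0002]
 [-0.0003  0.0007]]
0.56 [321.1, 160.0, 465.8, 313.4] 13647
[ 0.2506 -0.7481  0.0039] 11541 12392 0.0011763110506615095 [ 0.063  -0.102   0.1266] [0.1552 0.0909 0.2481]
theta 0.9285082173212439
hinge x 0.14244632353996392
hinge [ 0.153  -0.0156  0.1294]
lid_front [ 0.0725 -0.0015  0.2382]
```

```bash
cat >> h.py <<'E'
YAW=.2424;O=np.array([.5877,.0641,0])
def wp(x,y,z): return R.from_euler('z',YAW).apply([x,y,z])+O
def rot(a): return (R.from_euler('z',YAW)*R.from_euler('y',a+np.pi)).as_quat()
def lidpt(th,off):
    c,s=np.cos(th),np.sin(th);off=off+.0195
    return wp(.1415-.140*c+off*s,0,.112+.140*s+off*c)
E
python3 - <<'E'
from h import *
for f in (1,.8,.6,.4,.2,0):
    print(f,[ (lambda q: None if q is None else np.round(q,2))(kin.ik(lidpt(th,o),rot(f*th))) for th,o in((.93,.04),(.93,0),(.5,0),(0,0))])
for y in(.049,-.049): print(kin.ik(wp(-.076,y,.13),rot(-.314)))
E
```

```text
1 [None, None, array([-0.54,  0.82,  0.64,  1.28, -0.32,  1.67,  1.91]), array([-0.56,  0.52,  0.53,  1.8 , -0.32,  0.91,  1.92])]
0.8 [None, None, array([-0.55,  0.75,  0.63,  1.36, -0.31,  1.55,  1.9 ]), array([-0.56,  0.52,  0.53,  1.8 , -0.32,  0.91,  1.92])]
0.6 [array([-0.43,  0.97,  0.64,  0.85, -0.36,  1.98,  1.88]), array([-0.49,  0.92,  0.67,  1.02, -0.35,  1.88,  1.91]), array([-0.56,  0.69,  0.61,  1.44, -0.31,  1.43,  1.9 ]), array([-0.56,  0.52,  0.53,  1.8 , -0.32,  0.91,  1.92])]
0.4 [array([-0.49,  0.84,  0.66,  1.04, -0.37,  1.75,  1.89]), array([-0.52,  0.79,  0.64,  1.19, -0.34,  1.65,  1.9 ]), array([-0.57,  0.62,  0.59,  1.52, -0.3 ,  1.31,  1.89]), array([-0.56,  0.52,  0.53,  1.8 , -0.32,  0.91,  1.92])]
0.2 [array([-0.53,  0.71,  0.63,  1.22, -0.35,  1.51,  1.88]), array([-0.55,  0.66,  0.62,  1.36, -0.32,  1.42,  1.89]), array([-0.57,  0.55,  0.58,  1.6 , -0.3 ,  1.18,  1.89]), array([-0.56,  0.52,  0.53,  1.8 , -0.32,  0.91,  1.92])]
0 [array([-0.56,  0.59,  0.6 ,  1.4 , -0.33,  1.26,  1.88]), array([-0.57,  0.54,  0.58,  1.52, -0.31,  1.18,  1.88]), array([-0.58,  0.49,  0.56,  1.68, -0.29,  1.06,  1.89]), array([-0.56,  0.52,  0.53,  1.8 , -0.32,  0.91,  1.92])]
[-0.66338119  0.23520294  0.46731487  2.22619171 -0.28566557  0.4035556
  1.83547221]
[-0.43689914  0.26917023  0.47881934  2.18600781 -0.47228563  0.45065311
  2.22134848]
```

```bash
python3 - <<'E'
from h import *
np.set_printoptions(precision=2,suppress=True)
th0=.93;f=.5;a=f*th0
ob=get_obs();p=np.array(ob['ee_pos']);p[2]=.43
r.line_to(p,speed=.25)
A=lidpt(th0,.04);d=R.from_quat(rot(a)).apply([0,0,1])
r.reach(A-d*.10,rot(a)); r.line_to(A,speed=.15)
F0=np.array(get_obs()['ft_force']);print(get_obs()['time'],F0)
def off(th): return .011*np.sin(th*(1-f))
r.line_to(lidpt(th0,off(th0)+.004),rot(a),speed=.06)
print(np.array(get_obs()['ft_force'])-F0)
for i,th in enumerate(list(np.arange(.89,.1,-.06))+list(np.arange(.1,.0,-.03))):
    r.line_to(lidpt(th,off(th)),rot(f*th),speed=.06)
    ob=get_obs();F=np.array(ob['ft_force'])-F0
    if i%3==0 or th<.15: print(round(th,2),ob['time'],F,np.array(ob['ee_pos'])-lidpt(th,off(th)))
    if np.linalg.norm(F)>20: print('STOP',th,F);break
p=vision.read_camera('scene');save(p,'s3.png')
E
```

```text
Traceback (most recent call last):
cell.MotionError: the arm cannot take that pose within its joint ranges
```

```bash
cat > lid.py <<'E'
from h import *
np.set_printoptions(precision=2,suppress=True)
th0=.93;f=.3;a=f*th0
A=lidpt(th0,.04);d=R.from_quat(rot(a)).apply([0,0,1])
r.reach(A+[0,0,.10],rot(a)); r.line_to(A,speed=.15)
F0=np.array(get_obs()['ft_force']);print(get_obs()['time'],F0)
def off(th): return .011*np.sin(th*(1-f))
r.line_to(lidpt(th0,off(th0)+.004),rot(a),speed=.06)
print(np.array(get_obs()['ft_force'])-F0)
for i,th in enumerate(list(np.arange(.89,.1,-.06))+list(np.arange(.1,.0,-.03))):
    r.line_to(lidpt(th,off(th)),rot(f*th),speed=.06)
    ob=get_obs();F=np.array(ob['ft_force'])-F0
    if i%3==0 or th<.15: print(round(th,2),ob['time'],F,np.array(ob['ee_pos'])-lidpt(th,off(th)))
    if np.linalg.norm(F)>20: print('STOP',th,F);break
p=vision.read_camera('scene');save(p,'s3.png')
E
python3 lid.py
```

```text
7.4583 [-0.15  0.1   0.28]
[0.57 0.26 0.33]
0.89 8.4167 [ 0.39 -0.49 -0.01] [0. 0. 0.]
0.71 9.3167 [ 0.9  0.3 -0. ] [0. 0. 0.]
0.53 10.2167 [ 0.29  0.21 -0.21] [0. 0. 0.]
0.35 11.1167 [ 0.5   0.99 -0.25] [-0.  0.  0.]
0.17 12.0167 [-0.57 -0.5   0.6 ] [-0.  0.  0.]
0.11 12.3167 [ 0.41  0.93 -0.42] [-0.  0.  0.]
0.1 12.5667 [ 0.09  0.51 -0.01] [0. 0. 0.]
0.07 12.8167 [ 0.69 -0.69 -0.15] [-0. -0. -0.]
0.04 13.0667 [-0.07  0.14  0.01] [-0. -0. -0.]
0.01 13.3167 [-0.68  0.26 -1.42] [-0. -0. -0.]
```

View pics/s3.png

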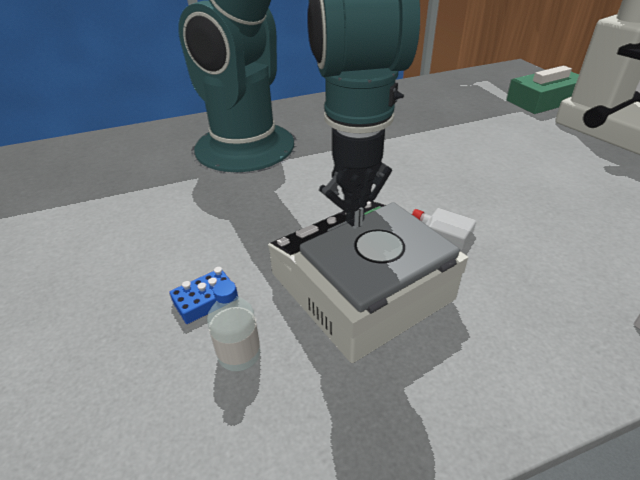

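The lid is nearly flat, with the fingertip on its front edge at about (357,215). The other objects haven't moved. I'll press on in 0.5 mm steps until I feel firm contact.

```bash
python3 - <<'E'
from h import *
np.set_printoptions(precision=2,suppress=True)
p=np.array(get_obs()['ee_pos'])
for i in range(24):
    p[2]-=.0005; r.line_to(p,speed=.02)
    F=np.mean([get_obs()['ft_force'] for _ in range(3)],0)
    print(round(p[2]*1000,1),F)
    if F[2]>11: break
r.sleep(.4);print(get_obs()['ft_force'])
p[2]+=.12;r.line_to(p,speed=.2)
c=vision.read_camera('scene');T=pose(c)
d=spotter.trace(c,'lid_front')[0]
m=cv2.erode(d['mask'].astype(np.uint8),np.ones((7,7)))>0;m&=c['depth']>0
v,u=np.nonzero(m);X=(np.linalg.inv(c['K'])@np.c_[u,v,np.ones(len(u))].T*c['depth'][m]).T@T[:3,:3].T+T[:3,3]
X=R.from_euler('z',-YAW).apply(X-O);k=abs(X[:,2]-np.median(X[:,2]))<.008
s=np.linalg.lstsq(np.c_[np.ones(k.sum()),X[k,:2]],X[k,2],rcond=None)[0]
np.set_printoptions(precision=4);print(d['p'],k.sum(),s,get_obs()['time'])
E
```

```text
132.6 [-0.28 -0.5   0.87]
132.1 [ 0.64  0.43 -0.58]
131.6 [-0.45 -0.53  2.26]
131.1 [-5.13  0.11 11.51]
[-4.71 -0.08 12.05]
0.91 7905 [ 0.1312 -0.0066  0.0026] 15.6167
```

The lid is at its hard stop: 12 N reaction, face 131 mm high with a slope under 0.01 rad. Next, the middle key.

```bash
cat > key.py <<'E'
from h import *
import sys
np.set_printoptions(precision=2,suppress=True)
y=float(sys.argv[1]);q=rot(-np.radians(18));n=-R.from_quat(q).apply([0,0,1])
K=wp(KX,y,.098)
def force():
    L=[]
    for _ in range(4): L.append(get_obs()['ft_force']);r.sleep(.015)
    return np.mean(L,0)
r.reach(K+n*.06,q); r.line_to(K+n*.006,speed=.1)
F0=force()
for i in range(30):
    h=.0055-.0005*i; r.line_to(K+n*h,speed=.02)
    f=(force()-F0)@n; print(round(h*1000,1),round(f,2),end='; ')
    if f>4.3: break
ob=get_obs();print('\nF',np.array(ob['ft_force'])-F0)
r.line_to(K+n*.006,speed=.05); r.line_to(K+n*.06,speed=.15)
print(get_obs()['time'])
E
python3 key.py .047
```

```text
5.5 -0.13; 5.0 0.08; 4.5 0.33; 4.0 -0.01; 3.5 0.37; 3.0 -0.17; 2.5 -0.12; 2.0 -0.08; 1.5 -0.09; 1.0 -0.0; 0.5 -0.38; 0.0 1.5; -0.5 1.87; -1.0 2.6; -1.5 2.93; -2.0 2.93; -2.5 3.52; -3.0 3.91; -3.5 4.5; 
F [-1.23 -0.91  4.96]
23.975
```

The force profile matches the key spring: contact at 0, about 3.5 mm of travel, 4.5 N. Now the start key.

```bash
python3 key.py -.047 && python3 - <<'E'
from h import *
p=np.array(get_obs()['ee_pos']);r.line_to(p+[-.03,0,.12],speed=.2)
o=get_obs();w=vision.read_camera('wrist');save(w,'w9.png')
t=vision.read_camera('top');s=vision.read_camera('scene')
cv2.imwrite('pics/fin.png',np.hstack([cv2.resize(x['img'],(400,300))[:,:,::-1] for x in(w,s)]))
T=pose(t)
for n in('bottle','flask','rack'):
    d=spotter.spot_point(t,n);print(n,d and (d[0]['location'],at(t,d[0]['location'],T)))
print(o['time'],o['ft_force'])
E
```

```text
5.5 -0.37; 5.0 -1.05; 4.5 -0.92; 4.0 -0.82; 3.5 -0.65; 3.0 -0.63; 2.5 -0.49; 2.0 -0.87; 1.5 -0.96; 1.0 -0.85; 0.5 -1.02; 0.0 0.55; -0.5 1.44; -1.0 1.46; -1.5 2.16; -2.0 2.73; -2.5 2.48; -3.0 3.34; -3.5 4.01; -4.0 4.25; -4.5 4.61; 
F [-1.28 -0.07  4.65]
32.7833
bottle ([191.0, 383.5], array([ 0.64106036, -0.15677996,  0.10237328]))
flask ([261.4, 183.5], array([0.52321843, 0.28687002, 0.03346929]))
rack ([244.6, 397.6], array([ 0.53565474, -0.18755727,  0.03221809]))
33.55 [-0.26166803 -0.216477    0.2109506 ]
```

View pics/fin.png

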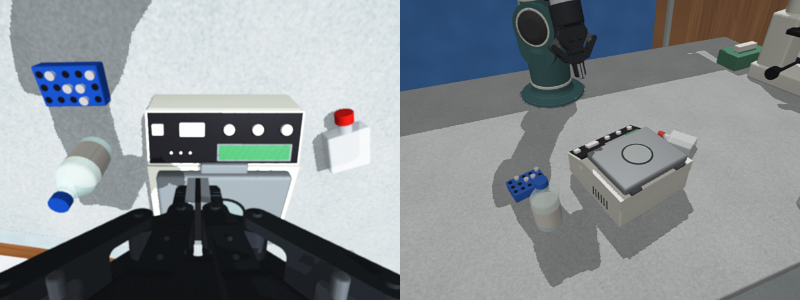

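The final picture shows the lid shut, all the keys out (row at about y=130 in the left half), the objects in place and the arm clear. I'm handing the job in.

```bash
python3 -c "
from h import *
r.close_job()"
```

```text
the job is handed in; nothing more can be done
```

I shut the lid, tapped the middle program key, then tapped the start key, and handed the job in with the clock at about 33.6 s of the 51 s. No verdict is reported.

- **Lid:** I pushed it down along its arc with the shut fingertips until it met its hard stop at about 12 N. The depth check then put its face at 131 mm with a slope of about 0.007 rad.
- **Middle key:** it went in about 3.5 mm, with the force rising to 4.5 N as its spring should. I then backed the fingers off.
- **Start key:** it went in about 4.5 mm at about 4.6 N. Its force zero was off by about 0.8 N, so the true force was nearer 5.4 N and it went slightly deeper than the middle key. I then backed off here too.
- **Last checks:** the final pictures show the lid shut, no key looking pressed in and the arm clear of everything. The flask and rack were within 3 mm of their first positions. The bottle read about 6 mm off, which I put down to detection noise because nothing came near it.
- **Mishaps:** one approach to the lid was refused as out of joint range. Nothing touched the machine, and I redid it with less tilt. The first network labels for the keys were partly wrong, so I read the key positions from the pictures; they fitted the given spacing to within 1 mm.

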